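Set a contour marker to its angle on a stepped stud and hold it for punching

ROBOT

A 7-joint arm with a two-finger parallel gripper is mounted at the origin on the work surface. World frame = base frame: x ahead of the robot, y to its left, z up, the work surface at z = 0. Lengths are in mm, angles in degrees, forces in N, time in s.
With the tool pointing down it reaches from about 400 to 850 mm from the base axis. Payload 10.4 kg.
Tool frame: the origin (TCP) lies midway between the tips of the shut fingers; the grasp point (between the pads) lies grasp_offset behind it (grasp_offset is the distance from the TCP to the grasp point, in mm); z points along the fingers, y is the direction in which the jaws open and shut (so a half turn about z gives the same grasp; the last joint's range is limited). The gripper opens to 87 mm and grips with 3 to 60 N. Pads are 19 mm wide; open, the fingers measure 117 mm over their backs; the gripper's body (75 mm by 190 mm) begins 51 mm behind the grasp point.
Start: joints at [-75.321, 19.034, -3.707, 83.658, 1.238, 77.344, -5.071], TCP at [171.987, 600.893, 222.576] pointing down, gripper open.
Joint ranges: [-148.97, 148.97], [-28.65, 121.19], [-84.17, 76.75], [9.2, 138.47], [-72.65, 252.65], [3.7, 117.97], [-149.18, 149.18]. Speed limits (degrees/s): [127.2, 127.2, 159.86, 159.86, 180, 180, 180].

INTERFACE

Orientations are given as [roll, pitch, yaw] about the fixed x, y, z axes, in that order (R = Rz(yaw) Ry(pitch) Rx(roll)).
In Python, from workcell import state, snapshot, camera_info, close_job, find_in, outline_of, tip_of, grasp_offset gives the robot as it stands.
- The arm moves only by the shell command python3 -m crank 'ROWS' [FORCE]. ROWS is JSON, a list of rows, each a list of 7 numbers: the turn, a rotation vector about the world's x, y, z in rad, then the shift along the world's x, y, z in mm, then the finger opening in mm, from 0 to 87. A call has 1 to 10 rows; each row is the pose to reach, as a shift and turn from the pose measured when the call began; what a row does not reach only later rows make up. A row lasts 1/8 s, in which the tool goes at most 62.5 mm and 10.7 degrees, less where a joint would pass 70% of its speed; a pose out of reach is approached as far as the arm can. A call with a gripper value outside its range is refused whole. The fingers move at their own pace and stop on an object; FORCE is the grip in N (left out, the last holds). Time passes only in rows, so rows that repeat a pose let the fingers close. It gives the time, the measured TCP pose, the force and the opening at its end, in the units of the state.
- state(): the state, without advancing time (a new reading comes with each control period).
- snapshot(name): name is "scene" or "top" or "wrist"; returns the picture (384x512x3 uint8, red, green, blue); there is no depth.
- camera_info(name): a dict with "camera_matrix" (3x3 intrinsics, pixels), "D" ([k1, k2, p1, p2, k3] as OpenCV has them; the pictures are not rectified), "view" (4x4, takes a point from world to camera coordinates). Camera axes: x right, y down, z forward; pixel columns grow to the right and rows downward; lengths in mm; the calibration is good to about 2 mm. A picture is of the moment at which its call begins: read the wrist's pose just before it. camera_info takes no time and is no camera call; for the wrist camera it gives the pose at the moment of the call.
- close_job(): hands the job in, once; it reports no verdict.
Trained networks look in the newest picture that a camera, given by its name, has taken for a name from the list of things; names that differ only in an ending like _2 or _b are one class to them, and where a whole thing is asked for, a point or a joint stands for the part that bears it (a point fixed in the world has none). Each returns a list of dicts, best first, with "conf" (0 to 1); they miss things now and then, are a little off and sometimes report something else, mostly with a low value. They report only what shows in the picture. A call takes as long as a camera call.
- find_in(thing, camera): "location" ([x, y, z] in mm, in the coordinates of the camera as it stood for that picture, good to about 4 mm: the middle of the surface that is visible of it).
- outline_of(thing, camera): "pixels" (384x512 bool, what is visible of it).
- tip_of(thing, camera): "location" ([x, y, z] in mm, in the coordinates of the camera as it stood for that picture, good to about 4 mm: a listed point, or the origin of a listed thing).
The state is a dict: "time": time; "q": joint angles; "dq": joint speeds; "joint_torque": joint torques, N m; "tcp_pos": TCP position; "tcp_rot": TCP orientation; "force": force on the tool from outside, world axes, zero at the start; "wrist_torque": the same for the moment, N m; "finger_gap": finger opening in mm.
Only numpy, scipy, OpenCV 4.12 (cv2) and the standard library are available. Lean on these libraries where they do the work, as an engineer would, in place of code of your own. Each camera call takes 0.05 s, during which the arm holds its last target. There are 200 camera calls.

TASK

Take the contour marker (the V-footed angle gauge with the dial) by its black grip, lower it gently, upright, so its V straddles the blue-dyed length of the clamped stud between the two collars, dial towards the stud's threaded end. With the V fully seated and square on the stud, rock it round the stud until the swinging black pointer settles on the red set hand. Finish while holding it there, still gripped, lightly pressed down and steady, ready for punching; leave the rest of the bench as it is.

Things in the scene. Friction and masses are not known exactly. Their poses are not given: they have to be found in the camera images.
- gauge: Contour marker, 0.35 to 0.6 kg, at the start upright on the bench on two feet. Aluminium inverted-V yoke 94 mm wide over the feet (y), 40 mm deep (x); V of 90 degrees, apex 35.4 mm above the feet; neck, dial and black grip above it. Origin: centre of the underside between the feet; it lies on the stud's axis when the V is seated on the land. x: out of the dial's face; z: up the grip.
- grip (a point): Middle of the black grip block, 156 mm straight up (z) from gauge's origin; axes as gauge. Block 30 mm wide (y) x 30 mm deep (x) x 34 mm high, to be gripped across y; a steel punch head, 12 mm diameter, stands 12 mm out of its top.
- stud: Stepped steel stud 244 mm long, level, clamped in two V-blocks (90 mm wide, 40 mm long, centred 70 mm either side of the middle) with U-clamps up to 132 mm high; all fixed to the bench as one piece. Stud axis 60 mm above the bench. Origin: on the bench under the middle of the blue land; x runs along the stud towards its threaded end, z up.
- land (a point): Middle of the blue-dyed land, on the stud's axis, 60 mm above the bench, axes as stud. The land is 50 mm in diameter and 64 mm long, between two collars of 66 mm diameter and 10 mm thickness.
- dial_front (a point): Just off the centre of the dial's face: 24 mm out (x), 88 mm up (z) from gauge's origin; axes as gauge. Dial 94 mm diameter, on the +x side of a neck 24 x 26 mm.
- pointer (a joint): Angle of the black pointer on the dial (rad): a weighted, lightly damped pendulum whose needle always comes to rest straight up, settling in about a second. 0 = needle towards the grip; positive = right-hand turn about the gauge's x, so towards its -y. Leaning the gauge by a about its x makes it read -a.
- set_hand (a joint): Angle of the red set hand on the dial (rad), same zero and sense as the pointer; pre-set between 0.17 and 0.42 (10 to 24 degrees), held there by friction. The gauge must lean by this angle towards its own +y.
- pointer_tip (a point): Tip of the black pointer, 37 mm from the dial's centre; its z runs along the needle.
- set_mark (a point): Outer end of the red set hand, 40 mm from the dial's centre; its z runs along the hand.
- dye_bottle: Bystander: small blue layout-dye bottle, 40 mm diameter, 85 mm high. Origin under its centre.
- bar_offcut: Bystander: upright steel bar offcut, 44 mm diameter, 52 mm high. Origin under its centre.
- hammer: Bystander: hammer lying along its x, 270 mm long. Origin under its middle.
- spanner: Bystander: steel spanner lying along its x, 190 mm long. Origin under its middle.
- setup_block: Bystander: steel set-up block 75 x 50 x 25 mm. Origin under its centre.
- collar: Bystander: steel collar, 60 mm outside, 36 mm bore, 24 mm high. Origin under its centre.
- bush: Bystander: brass bush, 44 mm outside, 28 mm bore, 40 mm high. Origin under its centre.

How it is judged (in metres and radians):
On the way, in this order (a step that is already met when the one before it is completed fails the run):
1. the contour marker is lifted clear of the bench in the gripper (height (world z) of gauge above 0.03 m and contact force between gauge and the fingers above 2 N), for 0.2 s.
2. it stands upright with its V seated square on the blue land, dial towards the threaded end (x of gauge in the frame of land between -0.014 and 0.014 m and y of gauge in the frame of land between -0.003 and 0.003 m and z of gauge in the frame of land between -0.003 and 0.003 m and angle between the x axis of gauge and the x axis of stud, either way round below 0.07 rad and x of dial_front in the frame of land above 0 m and contact force between gauge and stud above 1 N and angle between gauge's own z axis and vertical below 0.1 rad), for 0.3 s.
At the end, for the whole second after the job is handed in: Marker still gripped, seated within 3 mm of the stud's axis and 14 mm of the land's middle, square within 4 degrees, dial to the threaded end, bearing with 1 to 40 N; pointer at rest within 0.05 rad (3 degrees) of the set hand; nothing else moved 30 mm (x of gauge in the frame of land between -0.014 and 0.014 m and y of gauge in the frame of land between -0.003 and 0.003 m and z of gauge in the frame of land between -0.003 and 0.003 m and angle between the x axis of gauge and the x axis of stud, either way round below 0.07 rad and x of dial_front in the frame of land above 0 m and contact force between gauge and stud between 1 and 40 N and angle between the z axis of pointer_tip and the z axis of set_mark, either way round below 0.05 rad and velocity of joint pointer between -0.25 and 0.25 rad/s and contact force between gauge and the fingers above 2 N and linear speed of gauge below 0.01 m/s and distance of each of dye_bottle, bar_offcut, hammer, spanner, setup_block, collar, bush from where it was at the start of the episode below 0.03 m); the arm keeps its last pose, push and grip.
It fails at once if the marker is slammed or jammed onto the stud (over 80 N) (contact force between gauge and stud above 80 N).
It fails at once if the marker is knocked over (angle between gauge's own z axis and vertical above 1 rad).
It fails at once if a bystander is knocked away (distance of any of dye_bottle, bar_offcut, hammer, spanner, setup_block, collar, bush from where it was at the start of the episode above 0.04 m).
It also fails if it takes over 48 s, if anything falls off the work surface, if the arm or the gripper's body presses on something with over 40 N, if the wrist force passes 120 N, or if a joint passes its speed limit or range.

## Working session

There is one attempt and no reset: what is moved stays moved. The work goes in short steps, Python scripts to look and compute and a shell command to move; the robot and the scene stay as the last step left them, time stands still between calls to the robot, and variables do not carry over. Pictures are saved under pics/ and viewed, about 8 in all and at most 12, crops included, and the job is handed in when it is done.

```bash
mkdir -p pics; cat > h.py <<'E'
import numpy as np, cv2
from workcell import *
def w(cam,p,V=None):
    V=np.array(camera_info(cam)["view"]) if V is None else V
    return (np.linalg.inv(V)@np.r_[p,1])[:3]
def save(cam,name):
    im=snapshot(cam); cv2.imwrite('pics/'+name,np.array(im)[:,:,::-1]); return im
def tips(cam,names,fn=tip_of):
    for n in names:
        try:
            for d in fn(n,cam)[:2]: print(cam,fn.__name__,n,round(d['conf'],2),w(cam,d['location']).round(1))
        except Exception as e: print(n,e)
E
python3 - <<'E'
from h import *
s=state(); print({k:np.round(v,2) for k,v in s.items()}, grasp_offset if not callable(grasp_offset) else grasp_offset())
a=save('scene','a.png'); b=save('top','b.png')
cv2.imwrite('pics/ab.png',np.hstack([cv2.resize(np.array(x)[:,:,::-1],(400,300)) for x in (a,b)]))
for c in('scene','top'):
    tips(c,['gauge','grip','stud','land','dial_front','set_mark','pointer_tip'])
tips('top',['dye_bottle','bar_offcut','hammer','spanner','setup_block','collar','bush'])
E
```

```text
{'time': np.float64(0.0), 'q': array([-75.32,  19.07,  -3.71,  83.71,   1.24,  77.34,  -5.07]), 'dq': array([ 0.16, -0.07,  0.05, -0.03, -0.06, -0.01,  0.  ]), 'joint_torque': array([-0.000e+00, -6.233e+01,  2.000e-02, -3.899e+01, -6.000e-02,
        4.000e-02,  0.000e+00]), 'tcp_pos': array([171.92, 600.47, 221.74]), 'tcp_rot': array([-1.7992e+02,  1.0000e-02,  1.6402e+02]), 'force': array([ 0.24,  0.43, -0.09]), 'wrist_torque': array([-0.01,  0.01, -0.01]), 'finger_gap': np.float64(86.93)} 18.700000000000003
scene call gauge 0.8 [ 5.324e+02 -1.919e+02  4.000e-01]
scene call gauge 0.71 [404.7 372.9  -3.1]
scene call grip 0.95 [ 534.2 -191.1  154.6]
scene call stud 0.84 [529.8 230.3   4.6]
scene call land 0.7 [528.5 226.5  59.8]
scene call dial_front 0.8 [ 556.5 -200.6   91. ]
scene call dial_front 0.5 [ 533.4 -192.6  157.4]
scene call set_mark 0.49 [ 555.2 -207.9  126.7]
scene call pointer_tip 0.54 [ 557.5 -197.7  123.3]
top call gauge 0.76 [ 535.9 -196.3   -2.6]
top call grip 0.65 [ 529.5 -189.6  152.1]
top call grip 0.36 [ 533.4 -201.5   -1.5]
top call stud 0.89 [526.8 230.2   1.4]
top call land 0.91 [529.4 224.8  59.7]
top call land 0.29 [525.8 228.6   5.4]
top call dial_front 0.76 [ 560.8 -199.2   86.6]
top call dye_bottle 0.71 [675. -12.  -0.]
top call bar_offcut 0.49 [444.3  12.9  -1.4]
top call hammer 0.63 [555.5 442.8   2.2]
top call spanner 0.62 [ 5.538e+02 -4.684e+02  4.000e-01]
top call setup_block 0.65 [ 448.9 -413.5    2.4]
top call collar 0.78 [ 685.1 -385.    -2.7]
top call collar 0.45 [ 5.584e+02 -4.681e+02 -2.000e-01]
top call bush 0.72 [401.5 366.3   3.8]
```

View pics/ab.png

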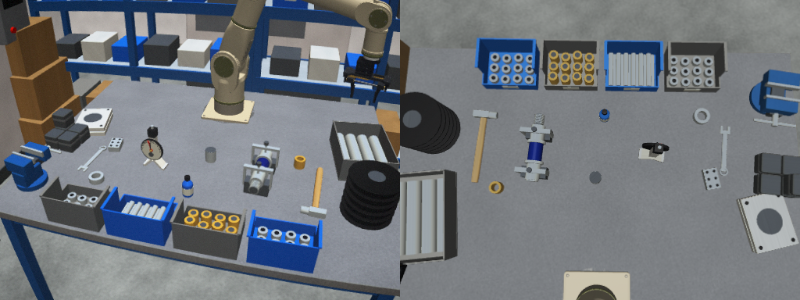

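View pics/b.png

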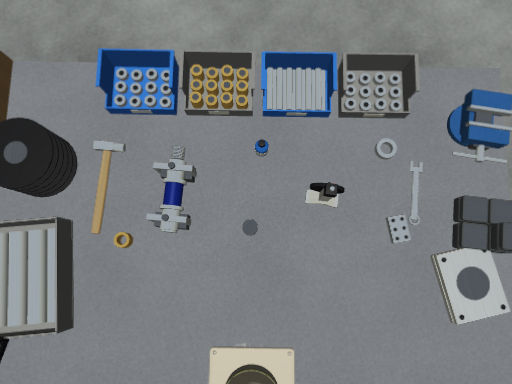

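The top view shows the stud's threads at the top end (178,152), so towards world +x, and the gauge at (325,192) with its dial also facing up. The bottle is at (261,147) and the offcut at (250,227). I'll measure the yaws, then move over the gauge.

```bash
python3 - <<'E'
from h import *
ci=camera_info('top'); K=np.array(ci['camera_matrix']);D=np.array(ci['D']);V=np.array(ci['view'])
def bp(uv,z):
    n=cv2.undistortPoints(np.array(uv,float).reshape(-1,1,2),K,D).reshape(-1,2)
    R=V[:3,:3];c=-R.T@V[:3,3]; d=np.c_[n,np.ones(len(n))]@R
    return c+d*((z-c[2])/d[:,2])[:,None]
snapshot('top')
for n,z in(('land',75),('stud',60),('gauge',5)):
    for o in outline_of(n,'top')[:1]:
        m=np.array(o['pixels']); vu=np.argwhere(m)[:,::-1]; P=bp(vu,z)[:,:2]
        r=cv2.minAreaRect(P.astype(np.float32)); e,U=np.linalg.eigh(np.cov(P.T)); u=U[:,1]
        print(n,round(o['conf'],2),len(P),P.mean(0).round(1),r,np.degrees(np.arctan2(u[1],u[0])).round(1))
E
python3 -m crank '[[0,0,0,150,-200,80,87],[0,0,0,250,-400,80,87],[0,0,0,250,-400,80,87],[0,0,0,250,-400,80,87],[0,0,0,250,-400,80,87],[0,0,0,250,-400,80,87],[0,0,0,250,-400,80,87],[0,0,0,250,-400,80,87]]'
```

```text
land 0.87 2220 [535.5 223.8] ((546.0410766601562, 227.14085388183594), (122.30645751953125, 244.975341796875), 86.73687744140625) 177.0
stud 0.83 2293 [538.2 227.1] ((548.156494140625, 230.267333984375), (124.48617553710938, 249.31884765625), 86.73797607421875) 176.2
gauge 0.56 665 [ 546.8 -202.6] ((547.5113525390625, -203.85104370117188), (106.39763641357422, 67.03771209716797), 81.73435974121094) 94.2
time: 2.35
tcp_pos: [423.3, 198.1, 303.4]
tcp_rot: [179.9, 0.0, 163.9]
force: [0.3, 1.5, -0.1]
finger_gap: 86.9
```

```bash
python3 -m crank '[[0,0,0,80,-380,20,87],[0,0,0,80,-380,20,87],[0,0,0,80,-380,20,87],[0,0,0,80,-380,20,87],[0,0,0,80,-380,20,87],[0,0,0,80,-380,20,87],[0,0,0,80,-380,20,87],[0,0,0,80,-380,20,87]]'
python3 - <<'E'
from h import *
save('wrist','c.png'); tips('wrist',['gauge','grip','dial_front','set_mark','pointer_tip'])
E
```

```text
time: 3.35
tcp_pos: [503.1, -183.2, 323.3]
tcp_rot: [180.0, 0.0, 163.7]
force: [0.5, 0.7, -0.2]
finger_gap: 87.1
wrist call gauge 0.92 [ 534.9 -193.    -3.3]
wrist call dial_front 0.59 [4.457e+02 1.050e+01 3.000e-01]
wrist call dial_front 0.55 [ 555.7 -196.2   86.7]
wrist call set_mark 0.57 [446.8  13.2   2.5]
```

View pics/c.png

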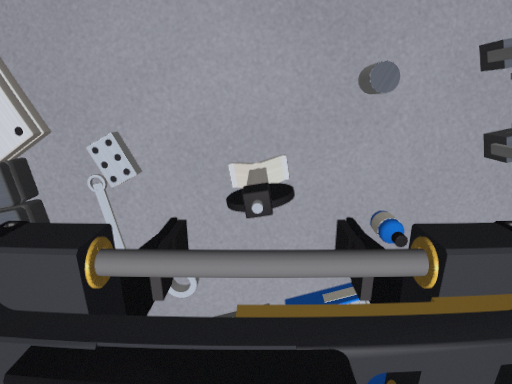

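The gauge is upright: yoke at about (258,172), dial ellipse at (260,197), punch head at (258,207). I'll take an enlarged crop to get the yaw.

```bash
python3 - <<'E'
import cv2
i=cv2.imread('pics/c.png')[145:225,215:305]; cv2.imwrite('pics/c2.png',cv2.resize(i,None,fx=6.5,fy=6.5,interpolation=cv2.INTER_CUBIC))
E
```

```text
(no output)
```

View pics/c2.png

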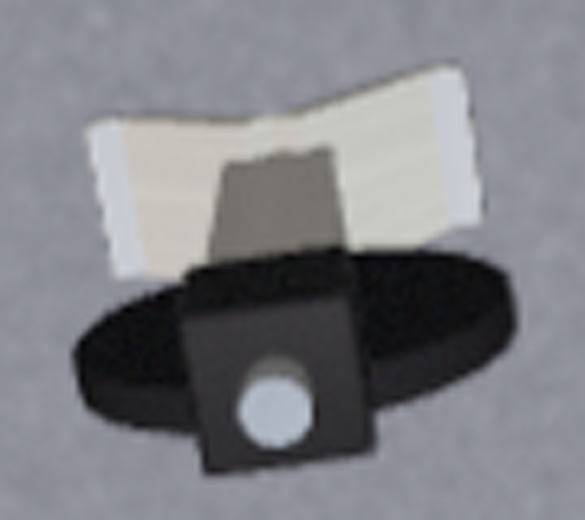

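```bash
python3 - <<'E'
from h import *
ci=camera_info('wrist'); K=np.array(ci['camera_matrix']);D=np.array(ci['D']);V=np.array(ci['view'])
def bp(uv,z):
    n=cv2.undistortPoints(np.array(uv,float).reshape(-1,1,2),K,D).reshape(-1,2)
    R=V[:3,:3];c=-R.T@V[:3,3]; d=np.c_[n,np.ones(len(n))]@R
    return c+d*((z-c[2])/d[:,2])[:,None]
f=lambda p:np.array(p)/6.5+[215-.4,145-.4]
g=bp(f([(182,318),(355,296),(375,452),(205,473)]),173); print(g.round(1),g.mean(0).round(1)); print(bp(f([(273,412)]),185).round(1))
for a,b in((0,1),(3,2)): d=g[a]-g[b]; print(np.degrees(np.arctan2(-d[0],d[1])).round(1), np.hypot(*d[:2]).round(1))
y=bp(f([(88,128),(455,65)]),8); d=y[0]-y[1]; print(y.round(1),np.degrees(np.arctan2(-d[0],d[1])).round(1), np.hypot(*d[:2]).round(1))
E
```

```text
[[ 517.3 -206.2  173. ]
 [ 521.6 -177.6  173. ]
 [ 549.  -181.7  173. ]
 [ 544.7 -210.5  173. ]] [ 533.2 -194.   173. ]
[[ 533.3 -195.   185. ]]
171.5 28.9
171.4 29.1
[[ 508.8 -237.8    8. ]
 [ 518.7 -146.6    8. ]] 173.8 91.7
```

```bash
python3 -m crank '[[0,0,0.145,30,-11,-30,87],[0,0,0.145,30,-11,-70,87],[0,0,0.145,30,-11,-110,87],[0,0,0.145,30,-11,-145,87],[0,0,0.145,30,-11,-170,87],[0,0,0.145,30,-11,-184,87],[0,0,0.145,30,-11,-184,87],[0,0,0.145,30,-11,-184,87]]'
python3 - <<'E'
from h import *
save('wrist','d.png'); tips('wrist',['gauge','grip','dial_front'])
snapshot('scene');tips('scene',['gauge','grip','dial_front'])
E
```

```text
time: 4.65
tcp_pos: [534.1, -191.7, 140.5]
tcp_rot: [179.9, 0.1, 172.3]
force: [-0.8, 0.4, -0.1]
finger_gap: 86.8
wrist call gauge 0.69 [ 532.4 -197.9   -4.7]
wrist call grip 0.71 [ 533.8 -196.4  155.1]
scene call gauge 0.77 [ 530.1 -190.7   -1.7]
scene call gauge 0.29 [ 553.9 -211.2  126.3]
scene call grip 0.91 [ 533.5 -194.   157.8]
scene call dial_front 0.97 [ 556.7 -198.5   91.9]
scene call dial_front 0.57 [555.4 445.2  -1.4]
```

View pics/d.png

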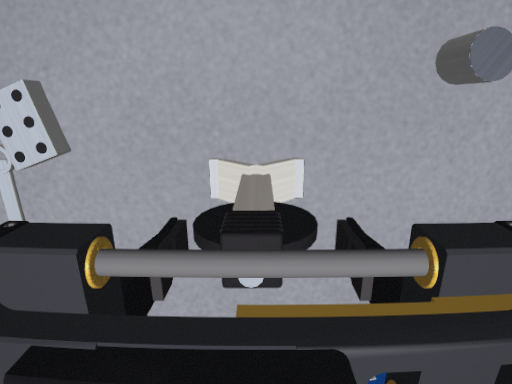

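Yaw is square: the feet are level at (210..304,158). The grip is centred about 3 mm to the left (-y) of the jaws. I'll shift, then close.

```bash
python3 -m crank '[[0,0,0,0,-3,-1,87],[0,0,0,0,-3,-1,60],[0,0,0,0,-3,-1,40],[0,0,0,0,-3,-1,28],[0,0,0,0,-3,-1,26],[0,0,0,0,-3,-1,26],[0,0,0,0,-3,-1,26],[0,0,0,0,-3,-1,26],[0,0,0,0,-3,-1,26],[0,0,0,0,-3,-1,26]]' 40
```

```text
time: 6.3
tcp_pos: [533.4, -195.0, 138.7]
tcp_rot: [179.9, 0.1, 172.3]
force: [-0.0, -1.9, 0.3]
finger_gap: 29.9
```

Gripped at a gap of 29.9. Next I'll lift and head towards the stud.

```bash
python3 -m crank '[[0,0,0,0,0,20,26],[0,0,0,0,0,50,26],[0,0,0,0,0,90,26],[0,0,0,0,0,130,26],[0,0,0,0,0,160,26],[0,0,0,0,50,160,26],[0,0,0,0,110,160,26],[0,0,0,0,170,160,26],[0,0,0,0,230,160,26],[0,0,0,0,290,160,26]]'
python3 -m crank '[[0,0,0,0,0,0,26],[0,0,0,0,0,0,26]]'
python3 - <<'E'
from h import *
save('wrist','e.png'); tips('wrist',['stud','land','gauge','grip','set_mark','pointer_tip','dial_front'])
snapshot('scene');tips('scene',['gauge','grip','dial_front','set_mark','pointer_tip','land'])
E
```

```text
time: 7.55
tcp_pos: [532.5, 97.2, 298.0]
tcp_rot: [179.9, -0.0, 172.3]
force: [1.3, 0.4, -4.2]
finger_gap: 29.7
time: 7.8
tcp_pos: [532.0, 97.2, 297.2]
tcp_rot: [180.0, -0.1, 172.3]
force: [-0.6, -0.2, -4.7]
finger_gap: 29.9
wrist call stud 0.85 [530.6 228.7  -2.1]
wrist call land 0.76 [533.  224.6  60.3]
wrist call gauge 0.76 [533.9  93.2 157.3]
wrist call grip 0.58 [533.2  92.1 310.8]
wrist call set_mark 0.47 [532.4 230.3  -5.6]
scene call gauge 0.83 [529.2  99.6 161.9]
scene call gauge 0.67 [443.2   9.9   2.8]
scene call grip 0.72 [531.8 100.3 316.4]
scene call grip 0.19 [677.3 -17.5  -1.2]
scene call dial_front 0.83 [556.7  98.2 249.8]
scene call set_mark 0.58 [555.5  86.6 289. ]
scene call set_mark 0.2 [533.3  99.5 318.3]
scene call pointer_tip 0.56 [559.5  94.9 284.1]
scene call land 0.57 [528.5 224.9  57.7]
```

View pics/e.png

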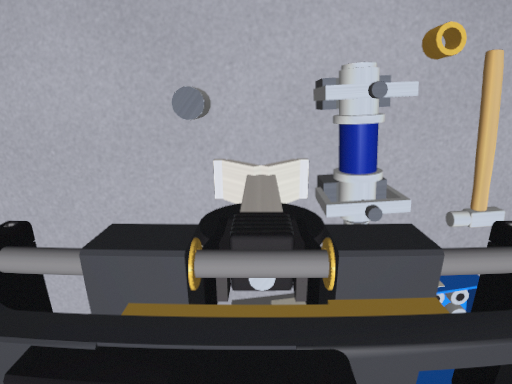

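The blue land sits at (340..378, 120..172) and is nearly parallel to the gauge. I'll fit its cylinder axis from the edge tangent planes.

```bash
cat > stud.py <<'E'
from h import *
def axis(cam,png,box,ci):
    K=np.array(ci['camera_matrix']);D=np.array(ci['D']);V=np.array(ci['view']);R=V[:3,:3];c=-R.T@V[:3,3]
    im=cv2.imread(png).astype(int); m=(im[:,:,0]>60)&(im[:,:,0]>im[:,:,2]*2.0+20)&(im[:,:,1]<im[:,:,0]*.5)
    k=np.zeros_like(m); x0,x1,y0,y1=box; k[y0:y1,x0:x1]=1; m&=k
    rows=[v for v in range(y0,y1) if m[v].sum()>10]; rows=rows[3:-3]
    ns=[]
    for f in (lambda u:u.min()-.5,lambda u:u.max()+.5):
        uv=np.array([[f(np.flatnonzero(m[v])),v] for v in rows],float)
        n=cv2.undistortPoints(uv.reshape(-1,1,2),K,D).reshape(-1,2)
        d=np.c_[n,np.ones(len(n))]@R; d/=np.linalg.norm(d,axis=1)[:,None]
        for _ in range(3):
            N=np.linalg.svd(d)[2][2]; r=abs(d@N); d=d[r<=np.quantile(r,.85)]
        ns.append(N)
    a=np.cross(*ns); a/=np.linalg.norm(a); a*=np.sign(a[0])
    mid=d.mean(0); C=[]
    B=0
    # centre direction: bisector between the planes, at 25 mm from each
    vu=np.argwhere(m); u=cv2.undistortPoints(vu[:,::-1].mean(0).reshape(1,1,2),K,D).reshape(2); dm=R.T@np.r_[u,1]
    ns=[n*np.sign(n@dm) for n in ns]
    # solve P on axis: n_i.(P-c)=25, and P.x = 530
    P=np.linalg.solve(np.array([ns[0],ns[1],[1,0,0]]),[ns[0]@c+25,ns[1]@c+25,530.])
    Pz=c+dm*((85-c[2])/dm[2])
    print(cam,len(rows),'yaw',np.degrees(np.arctan2(a[1],a[0])).round(2),'tilt',np.degrees(a[2]).round(2),'P',P.round(1),'mid top',Pz.round(1))
    # assuming axis at z=60: bisecting plane
    N=ns[0]-ns[1]; 
    y=(N@c-N[0]*530-N[2]*60)/N[1]; N/=np.linalg.norm(N)
    print(' y at x=530,z=60:',y.round(1),' yaw if level',np.degrees(np.arctan2(-N[0],N[1])).round(2))
E
python3 - <<'E'
from stud import *
axis('wrist','pics/e.png',(320,400,100,185),camera_info('wrist'))
axis('top','pics/b.png',(155,195,170,215),camera_info('top'))
E
```

```text
wrist 44 yaw -2.26 tilt -6.77 P [530.  232.1  44.7] mid top [528.7 219.9  85. ]
 y at x=530,z=60: 227.3  yaw if level -4.42
top 16 yaw -4.58 tilt 9.74 P [530.  249.4 -36.6] mid top [528.8 223.5  85. ]
 y at x=530,z=60: 229.0  yaw if level 177.5
```

```bash
python3 - <<'E'
import cv2,numpy as np
a=cv2.imread('pics/e.png')[55:230,305:425]; b=cv2.imread('pics/b.png')[140:240,140:205]
a=cv2.resize(a,None,fx=3.4,fy=3.4,interpolation=cv2.INTER_CUBIC); b=cv2.resize(b,None,fx=5.95,fy=5.95,interpolation=cv2.INTER_CUBIC)
print(a.shape,b.shape); h=min(a.shape[0],b.shape[0]); cv2.imwrite('pics/f.png',np.hstack([a[:h],b[:h]]))
E
```

```text
(595, 408, 3) (595, 387, 3)
```

View pics/f.png

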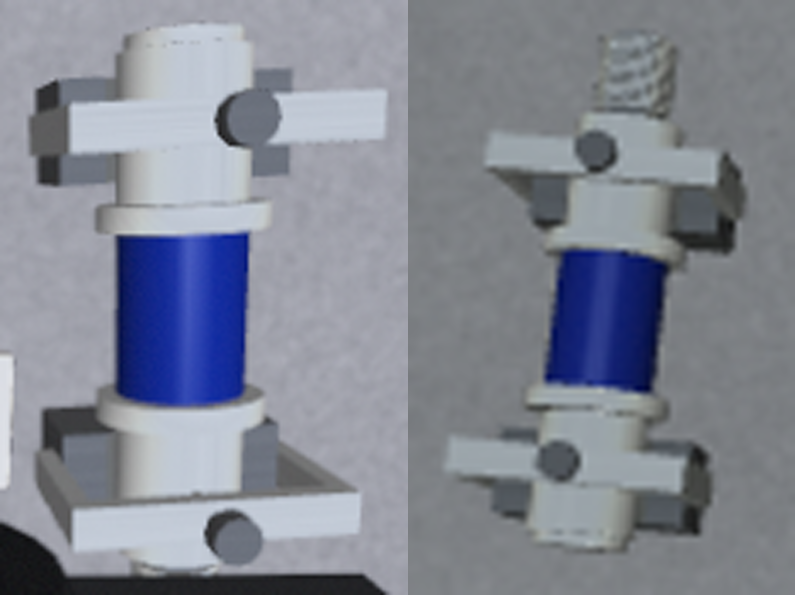

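```bash
python3 - <<'E'
from h import *
def bp(cam,uv,z):
    ci=camera_info(cam);K=np.array(ci['camera_matrix']);D=np.array(ci['D']);V=np.array(ci['view'])
    n=cv2.undistortPoints(np.array(uv,float).reshape(-1,1,2),K,D).reshape(-1,2)
    R=V[:3,:3];c=-R.T@V[:3,3]; d=np.c_[n,np.ones(len(n))]@R
    return c+d*((z-c[2])/d[:,2])[:,None]
fw=lambda p:np.array(p)/3.4+[305-.35,55-.35]
ft=lambda p:(np.array(p)-[408,0])/5.95+[140-.4,140-.4]
def rep(t,P,perp=0):
    d=P[0]-P[1]; a=np.degrees(np.arctan2(d[1],d[0]))-(90 if perp else 0); print(t,P[:,:2].round(1).tolist(),'len',np.hypot(*d[:2]).round(1),'yaw',((a+90)%180-90).round(1))
for z in (132,140):
    rep('screws top %d'%z,bp('top',ft([(597,150),(559,460)]),z)); rep('screws wrist %d'%z,bp('wrist',fw([(235,535),(253,115)]),z))
rep('bar far top',bp('top',ft([(487,133),(720,152)]),132),1); rep('bar near top',bp('top',ft([(450,436),(690,460)]),132),1)
rep('bar far-edge w',bp('wrist',fw([(387,90),(70,103)]),132),1); rep('bar near w',bp('wrist',fw([(358,492),(75,510)]),132),1)
rep('mid blue top',bp('top',ft([(614,255),(600,388)]),60));rep('ends top',bp('top',ft([(637,40),(581,545)]),60))
rep('left/right blue w',bp('wrist',fw([(180,403),(183,235)]),60))
rep('collars w',bp('wrist',fw([(181,402),(183.5,215)]),60))
print(camera_info('wrist')['view'])
E
```

```text
screws top 132 [[597.9, 221.4], [459.0, 231.0]] len 139.3 yaw -4.0
screws wrist 132 [[597.0, 220.2], [459.7, 231.4]] len 137.8 yaw -4.7
screws top 140 [[596.2, 219.7], [458.2, 229.2]] len 138.3 yaw -4.0
screws wrist 140 [[593.7, 217.4], [459.7, 228.3]] len 134.4 yaw -4.7
bar far top [[604.9, 270.8], [598.0, 166.5]] len 104.5 yaw -3.8
bar near top [[468.8, 279.1], [459.8, 173.8]] len 105.7 yaw -4.9
bar far-edge w [[457.0, 274.2], [449.3, 175.0]] len 99.4 yaw -4.4
bar near w [[587.4, 263.3], [580.4, 166.0]] len 97.6 yaw -4.1
mid blue top [[563.3, 226.0], [500.0, 229.4]] len 63.4 yaw -3.1
ends top [[668.2, 220.1], [426.7, 234.5]] len 241.9 yaw -3.4
left/right blue w [[567.4, 224.8], [501.1, 229.6]] len 66.5 yaw -4.1
collars w [[567.1, 225.3], [493.5, 230.3]] len 73.7 yaw -3.9
[[ 1.34402665e-01  9.90924749e-01  2.01628592e-03 -1.67646975e+02]
 [ 9.54234149e-01 -1.29974227e-01  2.69339729e-01 -5.48696160e+02]
 [ 2.67157468e-01 -3.42759683e-02 -9.63043117e-01  3.23392315e+02]
 [ 0.00000000e+00  0.00000000e+00  0.00000000e+00  1.00000000e+00]]
```

Stud yaw is about -4.1° and the land centre about (529, 226.5). The gauge is at yaw -7.7°, so it needs a +0.063 rad turn.

```bash
python3 -m crank '[[0,0,0.063,-1,50,0,26],[0,0,0.063,-2,100,0,26],[0,0,0.063,-2.5,129.5,0,26],[0,0,0.063,-2.5,129.5,-10,26],[0,0,0.063,-2.5,129.5,-35,26],[0,0,0.063,-2.5,129.5,-60,26],[0,0,0.063,-2.5,129.5,-75,26],[0,0,0.063,-2.5,129.5,-75,26],[0,0,0.063,-2.5,129.5,-75,26]]'
python3 - <<'E'
from h import *
save('scene','g.png');tips('scene',['gauge','grip','dial_front','land','set_mark','pointer_tip'])
s=state();print(s['tcp_pos'],s['force'],s['wrist_torque'])
E
```

```text
time: 9.68
tcp_pos: [530.5, 226.8, 224.0]
tcp_rot: [179.9, 0.1, 175.9]
force: [-0.1, 0.1, -5.6]
finger_gap: 29.7
scene call gauge 0.68 [531.4 229.1  84.8]
scene call grip 0.55 [530.2 230.3 242.8]
scene call dial_front 0.83 [552.6 227.4 179.1]
scene call dial_front 0.43 [676.7 -16.7  -1. ]
scene call land 0.98 [530.1 228.2  60. ]
scene call set_mark 0.5 [551.9 217.2 213.6]
scene call pointer_tip 0.4 [555.7 224.4 213. ]
scene call pointer_tip 0.21 [553.1 446.5   1.3]
[530.06887197 226.87011778 223.2937128 ] [ 0.25395569 -0.10909948 -5.00452343] [ 0.02916991  0.05961579 -0.00802412]
```

```bash
python3 -m crank '[[0,0,0,0,0,-6,26],[0,0,0,0,0,-11,26],[0,0,0,0,0,-15,26],[0,0,0,0,0,-18,26],[0,0,0,0,0,-20,26],[0,0,0,0,0,-20,26]]'; python3 -m crank '[[0,0,0,0,0,-1,26],[0,0,0,0,0,-2,26],[0,0,0,0,0,-2,26]]'
```

```text
time: 10.78
tcp_pos: [530.0, 226.8, 203.2]
tcp_rot: [179.9, -0.0, 175.9]
force: [-0.2, -1.2, -5.5]
finger_gap: 29.6
time: 11.15
tcp_pos: [530.0, 226.8, 201.2]
tcp_rot: [179.9, -0.0, 175.9]
force: [-0.1, -0.6, -4.8]
finger_gap: 29.6
```

```bash
python3 -m crank '[[0,0,0,0,0,-0.7,26],[0,0,0,0,0,-1.4,26],[0,0,0,0,0,-1.4,26]]'; python3 -m crank '[[0,0,0,0,0,-0.7,26],[0,0,0,0,0,-1.2,26],[0,0,0,0,0,-1.2,26]]'; python3 -c "
from workcell import *;s=state();print(s['tcp_pos'],s['force'],s['wrist_torque'])"
```

```text
time: 11.52
tcp_pos: [530.0, 226.8, 199.7]
tcp_rot: [179.9, -0.0, 175.9]
force: [-0.4, 0.6, -4.7]
finger_gap: 29.9
time: 11.9
tcp_pos: [530.1, 227.1, 198.7]
tcp_rot: [179.9, 0.0, 175.9]
force: [0.7, 0.9, -3.9]
finger_gap: 29.6
[530.07220288 227.08144458 198.6873635 ] [ 0.68305324  0.91671164 -3.94412981] [0.36548118 0.02680624 0.01437835]
```

```bash
python3 -m crank '[[0,0,0,0,0,-0.5,26],[0,0,0,0,0,-1,26],[0,0,0,0,0,-1,26]]';python3 -c "
from workcell import *;s=state();print(s['tcp_pos'],s['force'],s['wrist_torque'])"; python3 -m crank '[[0,0,0,0,0,-0.5,26],[0,0,0,0,0,-0.8,26],[0,0,0,0,0,-0.8,26]]'; python3 -c "
from workcell import *;s=state();print(s['tcp_pos'],s['force'],s['wrist_torque'])"
```

```text
time: 12.28
tcp_pos: [530.4, 227.3, 198.4]
tcp_rot: [179.8, 0.1, 175.9]
force: [-0.0, -0.2, 4.5]
finger_gap: 29.8
[530.39659164 227.27124477 198.41393732] [-0.04598079 -0.21882566  4.53373925] [ 0.20088891  0.49411833 -0.04706788]
time: 12.65
tcp_pos: [530.7, 227.3, 198.4]
tcp_rot: [179.8, 0.1, 175.9]
force: [-3.1, -0.8, 7.7]
finger_gap: 29.6
[530.65430461 227.27150342 198.40411517] [-3.08434579 -0.769893    7.67141575] [-0.07136228  0.85375724 -0.03496703]
```

The V is seated: z has stopped at 198.4 and it bears with about 12 N. I'll hold, then look at the dial.

```bash
python3 -m crank '[[0,0,0,0,0,0,26],[0,0,0,0,0,0,26],[0,0,0,0,0,0,26],[0,0,0,0,0,0,26]]'
python3 - <<'E'
from h import *
s=state();print(s['tcp_pos'],s['force'],s['wrist_torque'])
im=save('scene','h.png');tips('scene',['gauge','dial_front','set_mark','pointer_tip','land'])
ci=camera_info('scene');V=np.array(ci['view'])
p=cv2.projectPoints(np.array([[554.,225,148]]),cv2.Rodrigues(V[:3,:3])[0],V[:3,3],np.array(ci['camera_matrix']),np.array(ci['D']))[0].ravel();print(p)
u,v=p.astype(int); c=np.array(im)[v-32:v+32,u-32:u+32,::-1]
cv2.imwrite('pics/h2.png',cv2.resize(c,(576,576),interpolation=cv2.INTER_CUBIC))
E
```

```text
time: 13.15
tcp_pos: [530.6, 227.3, 198.4]
tcp_rot: [179.8, 0.1, 175.9]
force: [-1.9, -0.1, 4.5]
finger_gap: 29.1
[530.61000103 227.30431965 198.42180307] [-1.92190012 -0.14761671  4.53890428] [ 0.00564457  0.79497664 -0.05293493]
scene call gauge 0.57 [530.2 231.5  59.8]
scene call dial_front 0.64 [556.  215.4 185.2]
scene call dial_front 0.62 [555.8 230.3 152.4]
scene call set_mark 0.58 [551.6 215.2 190.5]
scene call pointer_tip 0.43 [557.4 228.5 186.4]
scene call land 0.79 [529.8 226.1  60.3]
[334.06385792 193.70390552]
```

View pics/h2.png

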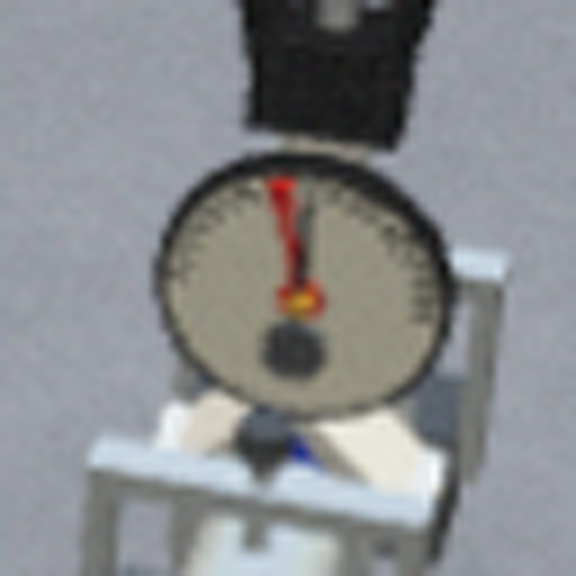

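The red hand's tip is at crop (281,187), the hub at (300,300) and the black needle's tip at (310,200). I'll convert these on the dial plane, and also segment the red more finely.

```bash
cat > dial.py <<'E'
from h import *
def ang(pts,g,yaw=-4.1):
    # angles on dial plane of image points relative to hub; g = point on the dial
    ci=camera_info('scene');K=np.array(ci['camera_matrix']);D=np.array(ci['D']);V=np.array(ci['view']);R=V[:3,:3];c=-R.T@V[:3,3]
    n=cv2.undistortPoints(np.array(pts,float).reshape(-1,1,2),K,D).reshape(-1,2);d=np.c_[n,np.ones(len(n))]@R
    t=np.radians(yaw);N=np.array([np.cos(t),np.sin(t),0]);Y=np.array([-np.sin(t),np.cos(t),0])
    P=c+d*(((np.array(g)-c)@N)/(d@N))[:,None]
    return P,np.c_[P@Y,P[:,2]]
E
python3 - <<'E'
from dial import *
o=np.array([302,161]); f=lambda p:np.array(p)/9+o-.44
P,q=ang(f([(300,300),(281,187),(310,200)]),[554,225,148]); print(P.round(1))
for i in(1,2): d=q[i]-q[0]; print(np.hypot(*d).round(1),np.degrees(np.arctan2(-d[0],d[1])).round(1))
im=cv2.imread('pics/h.png').astype(int)
m=(im[:,:,2]>im[:,:,1]+40); m[:165]=0;m[215:]=0;m[:,:310]=0;m[:,360:]=0
vu=np.argwhere(m); w=np.array([(im[v,u,2]-im[v,u,1]) for v,u in vu]); _,Q=ang(vu[:,::-1],[554,225,148])
r=Q-q[0]; rr=np.hypot(*r.T)
for lo,hi in((10,45),(15,45),(22,45)):
    k=(rr>lo)&(rr<hi)&(r[:,1]>0); s=(r[k]*(w[k]*1)[:,None]).sum(0); print(k.sum(),np.degrees(np.arctan2(-s[0],s[1])).round(1))
E
```

```text
[[554.2 227.4 147.9]
 [553.5 218.4 187.6]
 [554.2 227.6 184.7]]
40.7 12.8
36.8 -0.3
22 13.1
21 13.1
19 13.1
```

The set hand is at 13.1° and the pointer at about 0°. I'll rock by about 13° round the stud axis in two arcs, with a light preload.

```bash
python3 -m crank '[[-0.0218,0.0015,0,0.2,3.0,-0.4,26],[-0.0435,0.0031,0,0.4,6.0,-0.5,26],[-0.0653,0.0046,0,0.6,9.0,-0.7,26],[-0.087,0.0062,0,0.9,12.0,-0.9,26],[-0.1088,0.0078,0,1.1,15.0,-1.2,26],[-0.1306,0.0094,0,1.3,18.0,-1.6,26],[-0.1306,0.0094,0,1.3,18.0,-1.6,26]]'
python3 - <<'E'
from h import *
s=state();print(s['tcp_pos'],s['tcp_rot'],s['force'],s['wrist_torque'])
E
```

```text
time: 14.32
tcp_pos: [532.4, 245.8, 197.1]
tcp_rot: [-172.6, 0.2, 176.0]
force: [-1.0, 0.3, 6.4]
finger_gap: 29.8
[532.39090685 245.79579577 197.08470213] [-1.72616017e+02  1.53791890e-01  1.75984893e+02] [-1.03996744  0.29307429  6.36918456] [-0.27667126  0.42156759 -0.19281615]
```

```bash
python3 -m crank '[[-0.0240,0.0017,0,0.2,3.2,-0.8,26],[-0.048,0.0034,0,0.4,6.5,-1.4,26],[-0.072,0.0051,0,0.6,9.7,-2.0,26],[-0.0958,0.0069,0,0.8,12.8,-2.7,26],[-0.0958,0.0069,0,0.8,12.8,-2.7,26],[-0.0958,0.0069,0,0.8,12.8,-2.7,26],[-0.0958,0.0069,0,0.8,12.8,-2.7,26],[-0.0958,0.0069,0,0.8,12.8,-2.7,26],[-0.0958,0.0069,0,0.8,12.8,-2.7,26],[-0.0958,0.0069,0,0.8,12.8,-2.7,26]]'
python3 - <<'E'
from h import *
s=state();print(s['tcp_pos'],s['tcp_rot'],s['force'],s['wrist_torque'])
im=save('scene','i.png');tips('scene',['gauge','grip','dial_front','set_mark','pointer_tip'])
snapshot('top');tips('top',['gauge','dye_bottle','bar_offcut','hammer','spanner','setup_block','collar','bush'])
c=np.array(im)[153:217,306:370,::-1]
cv2.imwrite('pics/i2.png',cv2.resize(c,(576,576),interpolation=cv2.INTER_CUBIC))
E
```

```text
time: 15.58
tcp_pos: [533.6, 259.1, 194.6]
tcp_rot: [-167.0, 0.2, 176.0]
force: [-0.6, 0.9, 6.9]
finger_gap: 30.0
[533.56695743 259.05984941 194.635438  ] [-167.04138723    0.21542361  176.04468937] [-0.64699696  0.85520849  6.930964  ] [-0.27344569  0.25702894 -0.19117506]
scene call gauge 0.85 [527.  227.9  58.6]
scene call grip 0.78 [535.3 265.3 213.4]
scene call dial_front 0.79 [558.9 251.1 149.4]
scene call pointer_tip 0.56 [560.1 248.1 180.5]
top call gauge 0.67 [532.7 224.9  58.4]
top call dye_bottle 0.56 [674.6 -14.3   2.6]
top call bar_offcut 0.54 [443.7  10.9  -3. ]
top call hammer 0.44 [ 5.572e+02  4.419e+02 -3.000e-01]
top call spanner 0.82 [ 555.1 -472.    -3.9]
top call setup_block 0.72 [ 450.9 -416.    -1.2]
top call collar 0.59 [ 685.1 -382.9   -3.4]
top call bush 0.75 [401.3 368.6   2.7]
top call bush 0.37 [444.8  11.8   0. ]
```

View pics/i2.png

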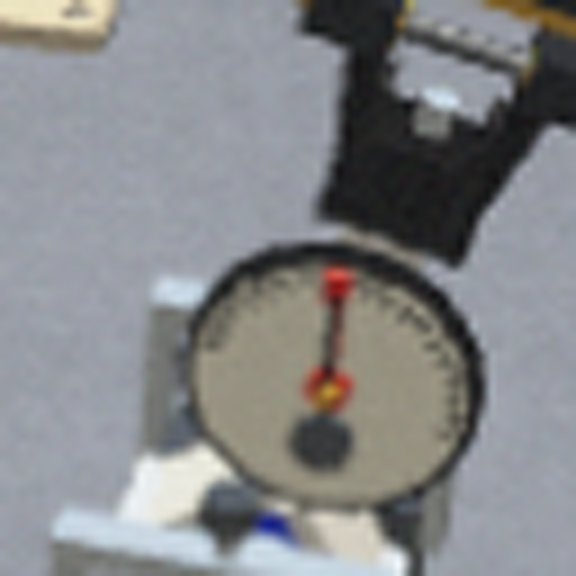

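The black needle lies along the red hand (tip at (338,278), hub at (328,388)). I'll check numerically.

```bash
python3 - <<'E'
from dial import *
snapshot('scene'); im=np.array(snapshot('scene'))[:,:,::-1].astype(int)
o=np.array([306,153]); g=[556,246,146]
_,q=ang([np.array((328,388))/9+o-.44, np.array((338,278))/9+o-.44],g); d=q[1]-q[0]; print(np.hypot(*d),np.degrees(np.arctan2(-d[0],d[1])))
m=im[:,:,2]>im[:,:,1]+40; k=np.zeros_like(m);k[175:200,325:355]=1;m&=k
vu=np.argwhere(m); w=im[...,2][m]-im[...,1][m]; _,Q=ang(vu[:,::-1],g); r=Q-q[0]; rr=np.hypot(*r.T)
for lo in(10,22,30):
    k=(rr>lo)&(rr<46)&(r[:,1]>0); s=(r[k]*w[k][:,None]).sum(0); print(k.sum(),np.degrees(np.arctan2(-s[0],s[1])).round(1))
s=state();print(s['time'],s['tcp_pos'],s['force'])
E
```

```text
40.31436341974839 0.560008894529169
10 0.9
10 0.9
10 0.9
16.425 [533.57717153 259.08853682 194.63252486] [-0.56410493  0.20884125  6.54243262]
```

```bash
python3 -c "
from workcell import *
print(close_job()); s=state();print(s['time'],s['tcp_pos'],s['force'],s['finger_gap'])"
```

```text
the job is handed in; nothing more can be done
None
the job is handed in; nothing more can be done
```

I gripped the contour marker by its black grip at about 40 N, lifted it and carried it over to the clamped stud. I turned it square to the stud (yaw about -4.1°) and seated it upright with the dial towards the threaded end. I then rocked it about 13° towards its own +y and handed the job in at about 16.4 s, still gripped.

**Last checks:**
- **Seating:** By arm pose, the gauge's origin came out within about 0.3 mm in y and z of where it sat when first seated upright.
- **Bearing:** The wrist force reading implies about 11 N downward on the stud, and both force and pose were steady.
- **Pointer:** In the dial picture the black needle lies on the red hand. The measured gap is 0.6–1.2°, against 3° allowed.
- **Bystanders:** All seven bystanders were found within about 5 mm of where they started, which is about the detector's error.

**Disagreements:** The detector network put the set hand at about 16.5°, while my pixel measurement gave 13.1°. I used the pixel value, and the final picture supports it. The network did not find the set hand in that last picture. No check failed, though handing in gave no verdict.

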